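# Hold the reference blade in the slot reader

### The arm

A 6-joint arm with a two-finger parallel gripper is mounted at the origin on a cart in front of the work surface, level with it; the furniture and walls round the work are solid. World frame = base frame: x ahead of the robot, y to its left, z up, the work surface at z = 0. Lengths are in mm, angles in rad, forces in N, time in s.
With the tool pointing down it reaches from about 275 to 825 mm from the base axis. Payload 4.9 kg.
Tool frame: the origin (TCP) lies between the finger pads; the fingertips stand 25 mm ahead of it and the grasp point (between the pads) lies 6 mm ahead of it (r.tcp_to_tips is the distance from the TCP to the fingertips, in mm); z points along the fingers, y is the line along which they close (so a half turn about z gives the same grasp; the last joint's range is limited). The gripper opens to 85 mm and grips with 20 to 120 N. Pads are 22 mm wide; open, the fingers measure 114 mm over their backs; the gripper's body (76 mm by 85 mm) begins 54 mm behind the grasp point. The pads swing forward as they close: fully open they stand 13 mm farther back than shut.
Start: joints at [0.968, 0.326, -0.193, 1.052, 0, 1.437], TCP at [248.497, 490.681, 256.281] pointing down, gripper open.
Joint ranges: [-2.65, 2.65], [-0.97, 1.79], [-1.3, 1.35], [-1.93, 2.1], [-1.47, 1.37], [-3.14, 3.14]. Speed limits (rad/s): [2.57, 2.57, 3.14, 3.14, 3.14, 3.14].

### API

Orientations are given as a unit quaternion [x, y, z, w].
In Python, from workcell import r, viewer gives the robot as it stands. The module is installed in compiled form; this text tells all that it offers.
- The arm moves only by the tool apply_moves, never from a script. Its arguments are lists of equal length, an entry for each row: "hand": the finger opening in mm, from 0 to 85.4; "slide": the shift along the tool's x, y, z in units of 40 cm (1.0 is 40 cm), a list of three; "rotation": the turn, a rotation vector about the tool's x, y, z in units of 180 degrees (1.0 is 180 degrees), a list of three. A call has exactly 5 rows; each row shifts and turns the commanded pose from where the row before left it, along the tool's axes as they then stand; what a row does not reach is not made up. A row lasts 1/12 s, in which the tool goes at most 41.7 mm and 7.16 degrees, less where a joint would pass 70% of its speed; a pose out of reach is approached as far as the arm can. A call with a number of a shift or a turn outside -1 to 1 is refused whole. A call with a gripper value outside its range is refused whole. The fingers move at their own pace and stop on an object; "newtons" is the grip in N (left out, the last holds). Time passes only in rows, so rows that do not move let the fingers close, or fill a call up. It gives the time, the measured TCP pose, the force, the opening and the grip force at its end, in the units of the state.
- r.read_state(): the state, without advancing time (a new reading comes with each control period).
- viewer.read_camera(name): name is "side" or "top" or "wrist"; returns the picture (420x560x3 uint8, red, green, blue); there is no depth.
- viewer.camera_info(name): a dict with "vfov" (degrees; the focal length in pixels is half the picture's height over the tangent of half this angle, whatever the lens; pixels are square), "cx", "cy" (the principal point, pixels), "distortion" ([k1, k2, p1, p2, k3] as OpenCV has them; the pictures are not rectified), "extrinsics" (4x4, takes a point from camera to world coordinates); the wrist camera has in their place "hand_eye" (4x4, takes a point from camera to tool coordinates, whose origin is the TCP and whose axes are the flange's). Camera axes: x right, y down, z forward; pixel columns grow to the right and rows downward; lengths in mm; the calibration is good to about 2 mm. A picture is of the moment at which its call begins: read the wrist's pose just before it. camera_info takes no time and is no camera call.
- r.job_done(): hands the job in; it is judged then, once.
The state is a dict: "time_s": time; "qpos": joint angles; "qd": joint speeds; "joint_efforts": joint torques, N m; "eef_pos": TCP position; "orientation": TCP orientation; "contact_force": force on the tool from outside, world axes, zero at the start; "moment": the same for the moment, N m; "width": opening from 0.0 (shut) to 1.0 (fully open); "grasp_force": force on a finger pad.
Only numpy, scipy, OpenCV 4.12 (cv2) and the standard library are available. Lean on these libraries where they do the work, as an engineer would, in place of code of your own. Each camera call takes 0.05 s, during which the arm holds its last target. There are 200 camera calls.

### The job

Check the slot reader: slide its white carriage until the black dot on it sits right under the tip of the fixed needle, and leave it standing there. Then take the blue-handled reference blade out of its stand and lower it, upright, through the narrow slot in the yellow guard into the carriage's well until the red line round the blade is level with the top of the guard. Finish while still holding it there, steady and gripped by its handle, without resting it on or forcing it against anything; do not shove the timer, the forceps or the blue-capped tube about.

Things in the scene. Friction and masses are not known exactly. Their poses are not given: they have to be found in the camera images.
- reader: Slot reader, fixed. Origin on the bench below needle and slot (y = 0); +y is the carriage's slide, +x from needle to slot. Grey base plate x -85..70, y -170..90, 12 mm thick. Yellow guard plate x -18..62, y -45..45, top 74 mm above the bench, 6 mm thick, on a rear wall at x 52..62; a red arm 9 mm wide (top 73 mm) reaches from it to -x and carries the needle.
- needle_tip (a point): Tip of the fixed vertical steel needle, which points down, 54 mm above the bench, 4 mm above the carriage's top, at reader x = -55, y = 0 mm.
- slot (a point): Centre of the slot's mouth in the top face of the guard (74 mm above the bench), at reader x = +12, y = 0 mm; its axes are the reader's. The slot is 42 mm long along x and 8 mm wide along y, straight through the 6 mm plate.
- carriage (a joint): Slide of the white carriage along the reader's +y, 0 to 0.11 m, starts at 0 to 0.045; the dot is under the needle at 0.075. Stays where left, moves at 2 to 4 N. Block 117 x 135 x 36 mm, top 50 mm above the bench; its well, 50 (x) by 16 (y) mm, floor 18 mm above the bench, lies right under the slot when the dot is under the needle, else the blade meets the block's top.
- dot (a point): Centre of the black dot, 6 mm across, on the carriage's top face (50 mm above the bench); a black line runs down the carriage's front (-x) face at the same y.
- knob (a point): Middle of the black grip on the carriage, 24 mm (x) by 14 mm (y) and 36 mm high, standing on the carriage's top, from 50 to 86 mm above the bench; this point is the centre of its top face, 86 mm above the bench. It stands 60 mm on the -y side of the dot. Axes as the reader's.
- stand: Stand for the blade, fixed to the bench: grey block 64 x 34 mm, top 42 mm above the bench, on a dark foot plate 84 x 64 x 6 mm. Origin on the bench at its middle. Its slot is 43 mm long along x and 9 mm wide along y, open above; the blade stands in it on the foot plate, 6 mm above the bench.
- blade: Loose reference blade, about 60 g (varies): aluminium, 40 (x) by 6 (y) mm, z 0 to 62 mm, foot bevelled over the last 5 mm to 37 x 3 mm; above it a blue handle 30 (x) by 14 (y) mm, z 60 to 105 mm. Origin at the middle of the foot, z up. The same turned half round. In the stand its axes lie along the stand's.
- red_line (a point): Middle of the blade at the red line that runs round it, 40 mm above the foot. When this line is level with the guard's top the foot is 16 mm down inside the carriage's well and 16 mm above the well's floor.
- handle (a point): Grip point in the blue handle, 85 mm above the foot (20 mm below the handle's top, 25 mm above the handle's lower edge); take it across its 14 mm, along the blade's y.
- timer: White lab timer, 62 x 64 x 20 mm, loose, a bystander; origin under its middle.
- forceps: Steel forceps, 130 x 12 x 9 mm, lying loose, a bystander; origin under its middle.
- tube50_1: Clear 50 ml tube with a dark blue cap, 34 mm across, 100 mm high, standing loose near the back of the bench, a bystander; origin under its middle.

How it is judged:
By the outcome, as a careful person would: the job done as asked, in the order asked, and still so for the second after the job is handed in, while the arm keeps its last pose, push and grip.
It also fails if it takes over 64 s, if anything falls off the work surface, if the arm or the gripper's body presses on something with over 40 N, if the wrist force passes 120 N, or if a joint passes its speed limit or range.

## Working session

There is one attempt and no reset: what is moved stays moved. The work goes in short steps, Python scripts to look and compute and a tool call to move; the robot and the scene stay as the last step left them, time stands still between calls to the robot, and variables do not carry over. Pictures are saved under pics/ and viewed, at most 10 in all, crops included, and the job is handed in when it is done.

Besides the shell and the picture viewer there is one more tool, called after "Call:" by a JSON object that holds its "method" and its "body". apply_moves: Moves the arm, as the interface text tells. Its arguments: {"type":"object","properties":{"hand":{"type":"array","items":{"type":"number"}},"slide":{"type":"array","items":{"type":"array","items":{"type":"number","minimum":-1,"maximum":1}}},"rotation":{"type":"array","items":{"type":"array","items":{"type":"number","minimum":-1,"maximum":1}}},"newtons":{"type":"number"}},"required":["hand","slide","rotation"]}

```bash
mkdir -p pics; python3 - <<'E'
from workcell import r, viewer
import cv2,numpy as np
s=r.read_state();print(s)
np.set_printoptions(precision=4,suppress=True)
for n in("side","top","wrist"):
    print(n,viewer.camera_info(n))
    im=viewer.read_camera(n);cv2.imwrite(f"pics/{n}0.png",im[:,:,::-1])
E
```

```text
{'time_s': 0.0, 'qpos': array([ 9.67776777e-01,  3.26944246e-01, -1.93573620e-01,  1.05199692e+00,
       -6.45874790e-06,  1.43658348e+00]), 'qd': array([-0.00089866, -0.00033546,  0.00011359, -0.00034923,  0.00015069,
       -0.00162366]), 'joint_efforts': array([ 7.20838420e-05, -4.43392825e+01,  2.62439936e+01,  1.53778726e-02,
       -1.11792276e-04,  7.20260630e-06]), 'eef_pos': array([248.19519762, 490.21818713, 255.50549275]), 'orientation': array([ 2.32262604e-01,  9.72652736e-01, -8.02676790e-04, -3.06589680e-04]), 'contact_force': array([ 0.58561059,  0.04213111, -0.10918774]), 'moment': array([ 0.00188608, -0.00416678, -0.01937236]), 'grasp_force': 0.0, 'width': 0.9956757756136385}
side {'vfov': 52.668619272006836, 'cx': 280.3844265313061, 'cy': 208.65625408009154, 'distortion': array([0.0123, 0.    , 0.    , 0.    , 0.    ]), 'extrinsics': array([[   0.9998,   -0.0135,   -0.0173,  593.6935],
       [   0.0075,   -0.5302,    0.8478, -890.4332],
       [  -0.0206,   -0.8478,   -0.53  ,  625.8304],
       [   0.    ,    0.    ,    0.    ,    1.    ]])}
top {'vfov': 56.93619289885649, 'cx': 277.6448937714245, 'cy': 210.4785673464188, 'distortion': array([0.0269, 0.    , 0.    , 0.    , 0.    ]), 'extrinsics': array([[  -0.0061,   -0.9984,    0.0565,  500.3866],
       [  -0.9996,    0.0076,    0.0274,  -42.0968],
       [  -0.0277,   -0.0563,   -0.998 , 1144.8317],
       [   0.    ,    0.    ,    0.    ,    1.    ]])}
wrist {'vfov': 67.12731888970008, 'cx': 280.3006840754815, 'cy': 209.37410048357413, 'distortion': array([-0.0335,  0.    ,  0.    ,  0.    ,  0.    ]), 'hand_eye': array([[   0.0001,   -0.9578,   -0.2875,   72.6875],
       [   1.    ,    0.0003,   -0.0005,    0.5147],
       [   0.0005,   -0.2875,    0.9578, -117.2604],
       [   0.    ,    0.    ,    0.    ,    1.    ]])}
```

View pics/top0.png

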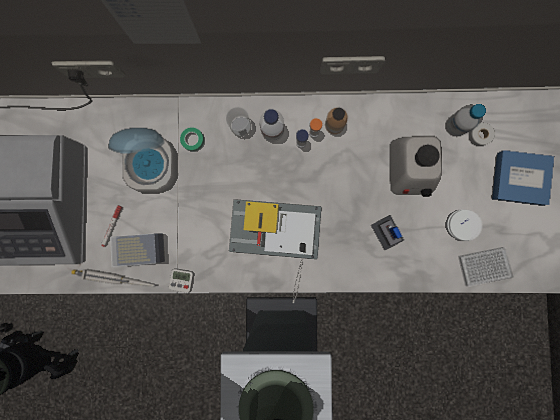

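View pics/side0.png

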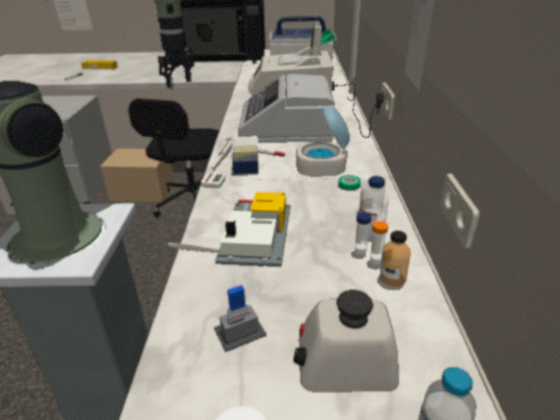

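```bash
cat > h.py <<'E'
import numpy as np,cv2
from workcell import r,viewer
from scipy.spatial.transform import Rotation as R
np.set_printoptions(precision=2,suppress=True)
def cam(n,s=None):
    c=viewer.camera_info(n); f=210/np.tan(np.radians(c["vfov"]/2))
    K=np.array([[f,0,c["cx"]],[0,f,c["cy"]],[0,0,1.]])
    if n=="wrist":
        T=np.eye(4);T[:3,:3]=R.from_quat(s["orientation"]).as_matrix();T[:3,3]=s["eef_pos"];E=T@c["hand_eye"]
    else:E=c["extrinsics"]
    return K,np.array(c["distortion"]),np.array(E)
def ray(C,px):
    K,d,E=C
    u=cv2.undistortPoints(np.array(px,float).reshape(-1,1,2),K,d)[:,0]
    return E[:3,3],np.c_[u,np.ones(len(u))]@E[:3,:3].T
def onz(C,px,z):
    o,D=ray(C,px);return o+D*((z-o[2])/D[:,2])[:,None]
def proj(C,P):
    K,d,E=C;Ei=np.linalg.inv(E)
    return cv2.projectPoints(np.array(P,float).reshape(-1,1,3),cv2.Rodrigues(Ei[:3,:3])[0],Ei[:3,3],K,d)[0][:,0]
def snap(name,n="wrist"):
    s=r.read_state();im=viewer.read_camera(n);cv2.imwrite(f"pics/{name}.png",im[:,:,::-1])
    np.savez(f"pics/{name}.npz",p=s["eef_pos"],q=s["orientation"]);return im,cam(n,s),s
def to_tool(s,dw): return R.from_quat(s["orientation"]).inv().apply(dw)
E
python3 - <<'E'
from h import *
C=cam("top")
print("slot,guard",onz(C,[(262,217),(246,202),(279,203),(278,233)],74))
print("knob",onz(C,[(303,246)],86)); print("plate corners",onz(C,[(234,199),(322,206),(319,259),(230,253)],12))
print("handle",onz(C,[(396,232)],111)); print("standfoot",onz(C,[(372,226),(390,215),(404,238),(386,249)],6))
im=cv2.imread("pics/top0.png");cv2.imwrite("pics/z.png",np.hstack([cv2.resize(im[190:270,220:330],None,fx=4,fy=4,interpolation=2),cv2.resize(im[205:260,365:415],(320,320),interpolation=2)]))
E
```

```text
slot,guard [[543.19  30.73  74.  ]
 [585.23  75.11  74.  ]
 [581.7  -16.63  74.  ]
 [498.67 -13.34  74.  ]]
knob [[463.   -81.46  86.  ]]
plate corners [[ 599.29  117.28   12.  ]
 [ 576.58 -140.79   12.  ]
 [ 422.63 -130.14   12.  ]
 [ 441.14  128.91   12.  ]]
handle [[ 499.63 -325.65  111.  ]]
standfoot [[ 517.38 -285.77    6.  ]
 [ 549.1  -338.36    6.  ]
 [ 482.07 -376.93    6.  ]
 [ 450.49 -324.61    6.  ]]
```

Call:
{"method": "apply_moves", "body": {"hand": [85,85,85,85,85], "slide": [[-0.0736,-0.0524,0],[-0.0736,-0.0524,0],[-0.0736,-0.0524,0],[-0.0736,-0.0524,0],[-0.0736,-0.0524,0]], "rotation": [[0,0,0],[0,0,0],[0,0,0],[0,0,0],[0,0,0]]}}

```text
time_s: 0.57
eef_pos: [332.7, 329.2, 256.1]
orientation: [0.232, 0.973, -0.0, -0.0]
contact_force: [1.2, -0.5, 0.5]
width: 0.998
grasp_force: 0.0
```

Call:
{"method": "apply_moves", "body": {"hand": [85,85,85,85,85], "slide": [[-0.0736,-0.0524,0],[-0.0736,-0.0524,0],[-0.0736,-0.0524,0],[-0.0736,-0.0524,0],[-0.0736,-0.0524,0]], "rotation": [[0,0,0],[0,0,0],[0,0,0],[0,0,0],[0,0,0]]}}

```text
time_s: 0.98
eef_pos: [416.7, 169.0, 256.2]
orientation: [0.232, 0.973, 0.0, -0.0]
contact_force: [0.5, 0.5, -0.2]
width: 0.996
grasp_force: 0.0
```

Call:
{"method": "apply_moves", "body": {"hand": [85,85,85,85,85], "slide": [[-0.0736,-0.0524,0],[-0.0736,-0.0524,0],[-0.0736,-0.0524,0],[-0.0736,-0.0524,0],[-0.0736,-0.0524,0]], "rotation": [[0,0,0],[0,0,0],[0,0,0],[0,0,0],[0,0,0]]}}

```text
time_s: 1.4
eef_pos: [500.8, 8.9, 256.2]
orientation: [0.232, 0.973, 0.0, -0.0]
contact_force: [0.7, 1.6, 0.6]
width: 0.994
grasp_force: 0.0
```

Call:
{"method": "apply_moves", "body": {"hand": [85,85,85,85,85], "slide": [[0,0,0],[0,0,0],[0,0,0],[0,0,0],[0,0,0]], "rotation": [[0,0,-0.0248],[0,0,-0.0248],[0,0,-0.0248],[0,0,-0.0248],[0,0,-0.0248]]}}

```text
time_s: 1.82
eef_pos: [500.2, 10.5, 255.9]
orientation: [0.038, 0.999, 0.0, -0.0]
contact_force: [-0.4, 0.1, 0.5]
width: 0.992
grasp_force: 0.0
```

Call:
{"method": "apply_moves", "body": {"hand": [85,85,85,85,85], "slide": [[0,0,0],[0,0,0],[0,0,0],[0,0,0],[0,0,0]], "rotation": [[0,0,0],[0,0,0],[0,0,0],[0,0,0],[0,0,0]]}}

```text
time_s: 2.23
eef_pos: [500.4, 10.7, 256.3]
orientation: [0.04, 0.999, -0.0, -0.0]
contact_force: [0.2, -0.0, 0.4]
width: 0.996
grasp_force: 0.0
```

```bash
python3 - <<'E'
from h import *
im,C,s=snap("w1");print(s["time_s"],s["eef_pos"],R.from_quat(s["orientation"]).as_matrix())
E
```

```text
2.2333 [500.36  10.72 256.25] [[-1.    0.08 -0.  ]
 [ 0.08  1.   -0.  ]
 [ 0.   -0.   -1.  ]]
```

View pics/w1.png

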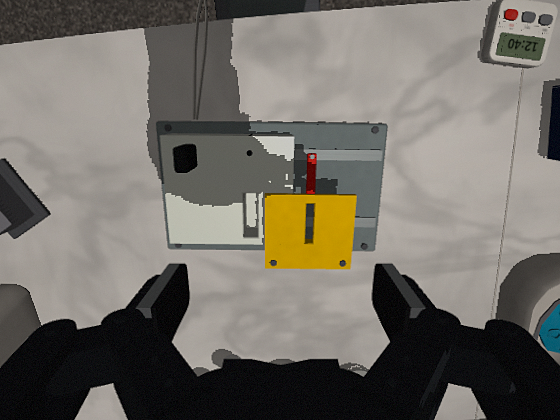

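```bash
cat >> h.py <<'E'
def yellow(im):
    h=cv2.cvtColor(im,cv2.COLOR_RGB2HSV);return cv2.inRange(h,(18,150,60),(35,255,255))
def big(m):
    c=max(cv2.findContours(m,cv2.RETR_EXTERNAL,cv2.CHAIN_APPROX_NONE)[0],key=cv2.contourArea);return c
def slot_meas(im,C):
    m=yellow(im);c=big(m);f=np.zeros_like(m);cv2.drawContours(f,[c],-1,255,-1)
    hole=cv2.bitwise_and(f,cv2.bitwise_not(m))
    cs=cv2.findContours(hole,cv2.RETR_EXTERNAL,cv2.CHAIN_APPROX_NONE)[0]
    sl=max(cs,key=lambda k:cv2.minAreaRect(k)[1][0]*cv2.minAreaRect(k)[1][1])
    return c,sl
E
python3 - <<'E'
from h import *
im=cv2.imread("pics/w1.png")[:,:,::-1].copy();d=np.load("pics/w1.npz");C=cam("wrist",dict(eef_pos=d["p"],orientation=d["q"]))
c,sl=slot_meas(im,C)
def rect(k,z):
    P=onz(C,k.reshape(-1,2),z)[:,:2].astype(np.float32);return cv2.minAreaRect(P)
print("guard",rect(c,74),"slot",rect(sl,74),len(sl))
g=cv2.cvtColor(im,cv2.COLOR_RGB2GRAY)
m=cv2.inRange(g,0,45)
for k in cv2.findContours(m[100:260,150:400].copy(),cv2.RETR_EXTERNAL,cv2.CHAIN_APPROX_NONE,offset=(150,100))[0]:
    if cv2.contourArea(k)>8:print(cv2.contourArea(k),cv2.boundingRect(k),rect(k,50))
# red arm
h=cv2.cvtColor(im,cv2.COLOR_RGB2HSV);m=cv2.inRange(h[100:260,150:400],(0,120,50),(8,255,255))|cv2.inRange(h[100:260,150:400],(172,120,50),(180,255,255))
k=big(m)+np.array([150,100]);print("arm",rect(k,73))
E
```

```text
guard ((544.064453125, 36.67789840698242), (89.34007263183594, 81.0363998413086), 84.62248229980469) slot ((532.2777709960938, 37.212310791015625), (7.347970962524414, 35.92474365234375), 84.99591064453125) 80
9.5 (306, 227, 6, 11) ((552.8898315429688, 37.51702880859375), (5.44525146484375, 11.672431945800781), 86.7852783203125)
12.0 (306, 204, 8, 13) ((528.0056762695312, 40.08702087402344), (7.575433731079102, 13.389566421508789), 85.44145202636719)
231.0 (301, 154, 26, 40) ((491.393798828125, 46.6480712890625), (25.288835525512695, 40.18410873413086), 72.57489013671875)
18.0 (247, 150, 5, 6) ((462.2443542480469, -17.93498420715332), (4.062544345855713, 5.084004878997803), 83.96955871582031)
556.5 (173, 144, 25, 29) ((462.5735778808594, -83.92111206054688), (24.043664932250977, 28.534948348999023), 85.29087829589844)
21.5 (257, 131, 32, 3) ((443.950439453125, 7.565177917480469), (30.909440994262695, 1.945533037185669), 85.41069793701172)
41.5 (164, 122, 8, 10) ((430.2461853027344, -96.34713745117188), (7.693705081939697, 7.395953178405762), 18.405336380004883)
arm ((484.2899169921875, 41.5926628112793), (8.971879005432129, 38.8304557800293), 84.85442352294922)
```

Call:
{"method": "apply_moves", "body": {"hand": [85,85,85,85,85], "slide": [[0.0181,-0.0458,0.05],[0.0181,-0.0458,0.05],[0.0181,-0.0458,0.05],[0.0181,-0.0458,0.05],[0.0181,-0.0458,0.05]], "rotation": [[0,0,0],[0,0,0],[0,0,0],[0,0,0],[0,0,0.0033]]}}

```text
time_s: 2.7
eef_pos: [456.7, -78.4, 155.6]
orientation: [0.045, 0.999, -0.0, 0.0]
contact_force: [-0.1, -0.3, -0.8]
width: 0.995
grasp_force: 0.0
```

Call:
{"method": "apply_moves", "body": {"hand": [85,85,85,85,85], "slide": [[0,0,0],[0,0,0],[0,0,0],[0,0,0],[0,0,0]], "rotation": [[0,0,0],[0,0,0],[0,0,0],[0,0,0],[0,0,0]]}}

```text
time_s: 3.12
eef_pos: [458.2, -77.4, 157.3]
orientation: [0.044, 0.999, -0.0, 0.001]
contact_force: [0.1, 0.4, 0.2]
width: 0.995
grasp_force: 0.0
```

```bash
python3 - <<'E'
from h import *
im,C,s=snap("w2");print(s["time_s"],s["eef_pos"],s["orientation"])
E
```

```text
3.1167 [458.23 -77.36 157.34] [ 0.04  1.   -0.    0.  ]
```

View pics/w2.png

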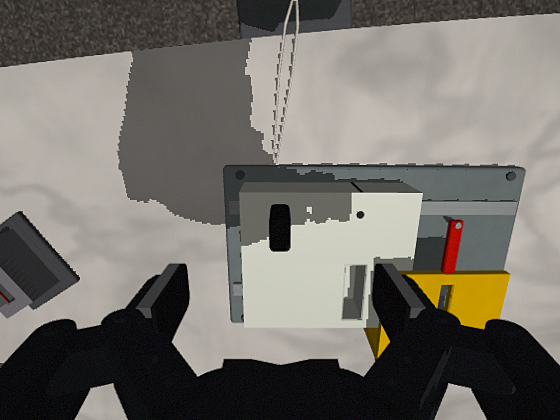

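Call:
{"method": "apply_moves", "body": {"hand": [60,60,60,60,60], "slide": [[0,0,0.036],[0,0,0.036],[0,0,0.036],[0,0,0.036],[0,0,0.036]], "rotation": [[0,0,0],[0,0,0],[0,0,0],[0,0,0],[0,0,0]]}}

```text
time_s: 3.58
eef_pos: [457.8, -77.4, 84.3]
orientation: [0.044, 0.999, -0.0, 0.001]
contact_force: [-0.7, 0.3, 0.5]
width: 0.704
grasp_force: 0.0
```

Call:
{"method": "apply_moves", "body": {"hand": [30,20,10,5,5], "newtons": 30, "slide": [[0,0,0],[0,0,0],[0,0,0],[0,0,0],[0,0,0]], "rotation": [[0,0,0],[0,0,0],[0,0,0],[0,0,0],[0,0,0]]}}

```text
time_s: 4.0
eef_pos: [458.0, -77.9, 85.4]
orientation: [0.045, 0.999, -0.0, 0.001]
contact_force: [-0.1, 0.9, 3.2]
width: 0.157
grasp_force: 32.3
```

Call:
{"method": "apply_moves", "body": {"hand": [5,5,5,5,5], "slide": [[0,0,0],[0,0,0],[0,0,0],[0,0,0],[0,0,0]], "rotation": [[0,0,0],[0,0,0],[0,0,0],[0,0,0],[0,0,0]]}}

```text
time_s: 4.42
eef_pos: [458.0, -77.9, 85.4]
orientation: [0.045, 0.999, -0.0, 0.001]
contact_force: [0.0, -0.3, 6.8]
width: 0.158
grasp_force: 32.7
```

```bash
python3 - <<'E'
from h import *
im,C,s=snap("w3");print(s)
E
```

```text
{'time_s': 4.4167, 'qpos': array([-0.33,  0.37, -0.64,  0.56,  0.  , -0.24]), 'qd': array([ 0., -0., -0., -0.,  0.,  0.]), 'joint_efforts': array([ -0.36, -36.46,  17.64,  -0.39,  -0.2 ,  -0.04]), 'eef_pos': array([457.97, -77.89,  85.36]), 'orientation': array([ 0.04,  1.  , -0.  ,  0.  ]), 'contact_force': array([ 0.01, -0.3 ,  6.81]), 'moment': array([ 0.24,  0.16, -0.06]), 'grasp_force': 32.711230516433716, 'width': 0.1584832157749853}
```

View pics/w3.png

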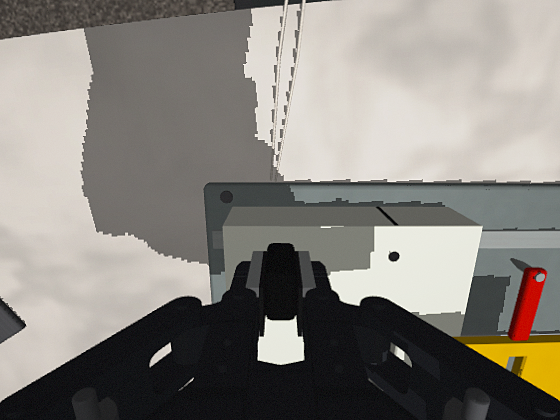

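Call:
{"method": "apply_moves", "body": {"hand": [5,5,5,5,5], "slide": [[0,0.031,0],[0,0.031,0],[0,0.031,0],[0,0.031,0],[0,0.031,0]], "rotation": [[0,0,0],[0,0,0],[0,0,0],[0,0,0],[0,0,0]]}}

```text
time_s: 4.88
eef_pos: [463.5, -16.5, 85.4]
orientation: [0.045, 0.999, -0.001, 0.001]
contact_force: [-0.9, -3.0, 5.3]
width: 0.159
grasp_force: 32.6
```

Call:
{"method": "apply_moves", "body": {"hand": [5,5,5,5,5], "slide": [[0,0,0],[0,0,0],[0,0,0],[0,0,0],[0,0,0]], "rotation": [[0,0,0],[0,0,0],[0,0,0],[0,0,0],[0,0,0]]}}

```text
time_s: 5.3
eef_pos: [463.6, -15.8, 85.4]
orientation: [0.045, 0.999, 0.0, 0.001]
contact_force: [-0.6, 2.5, 7.0]
width: 0.153
grasp_force: 32.8
```

```bash
python3 - <<'E'
from h import *
im,C,s=snap("w4");print(s["eef_pos"],s["width"],s["contact_force"],s["grasp_force"])
cv2.imwrite("pics/w4z.png",cv2.resize(im[180:400,320:520,::-1],None,fx=2.7,fy=2.7,interpolation=2))
E
```

```text
[463.6  -15.84  85.37] 0.15297450366756637 [-0.61  2.47  7.02] 32.79642105102539
```

View pics/w4z.png

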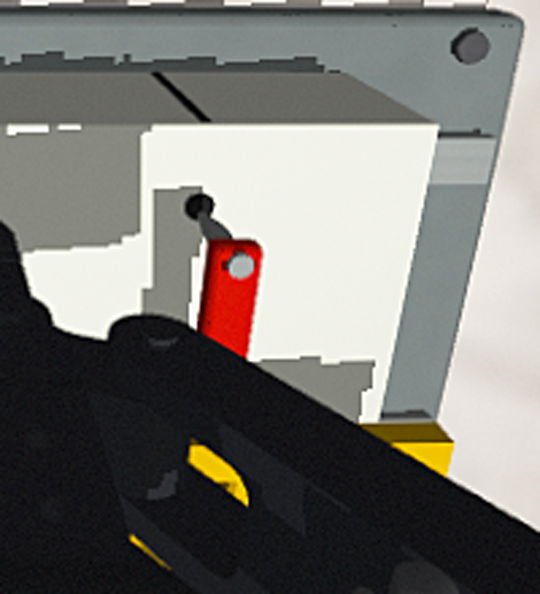

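```bash
python3 - <<'E'
from h import *
im=cv2.imread("pics/w4.png");d=np.load("pics/w4.npz");C=cam("wrist",dict(eef_pos=d["p"],orientation=d["q"]))
g=cv2.cvtColor(im,cv2.COLOR_BGR2GRAY);print(g[250:270,386:408])
D=onz(C,[(393.7,256.3)],50);S=onz(C,[(408.3,278.2)],74);yv=np.array([.0906,.9959,0])
print(D,S,(S-D)@yv); print("aligned tip px",proj(C,D+[0,0,4]),"arm-top px",proj(C,D+[0,0,23]))
E
```

```text
[[124 128 133 133 135 135 139 129 115 243 254 248 244 242 243 242 242 242
  242 242 242 241]
 [132 134 134 141 129 126 127  97  79 166 238 249 251 246 242 242 242 242
  242 242 242 242]
 [135 135 141 136  81  57  21   0   0  11  53 165 238 251 244 242 243 242
  242 241 242 242]
 [136 138 135  87  24   1   7   9   6  32  27   6 100 254 248 243 241 242
  241 242 242 241]
 [134 143 111  45   9  10  15  16  10  37  35  29   1 238 252 244 242 242
  242 241 241 242]
 [136 144  79  11  11  15  20  13  17  36  40  35  13 131 251 245 242 242
  242 242 242 242]
 [137 145  76   1  13  16  18  15   7  37  42  34   9 169 253 245 242 242
  242 242 241 242]
 [136 146  76   2  13  21  22   8  17  35  40  28   4 240 252 243 242 241
  241 241 242 241]
 [138 145  83  14  10  14  10  27  46  51  41  21  81 255 249 243 243 242
  242 242 242 242]
 [137 140 119  54   6   8  11  55  72  72  57  33 182 255 249 243 241 242
  241 241 242 242]
 [133 137 144 112  60  10   1  55  67  64  66  52 181 243 254 250 244 243
  242 242 242 242]
 [134 135 136 144 118  93  69  77  64  62  64  61  49 122 218 247 251 245
  2
[... 180 characters left out ...]
37
  254 245 242 241]
 [136 133 134 136 135 132 136 146  93  63  66  65  70  69  66  63  48 121
  237 254 245 242]
 [134 135 133 136 137 135 136 141 106  63  61  63  66  69  68  69  63  49
  117 251 251 244]
 [135 136 135 136 135 135 133 139 123  63  58  62  65  68  70  71  70  65
   46 168 255 250]
 [133 135 136 136 136 133 137 134 138 125  64  62  69  66  63  67  67  67
   59  40 245 249]
 [135 135 133 135 133 133 133 131 128 238  98  47  55  53  50  52  51  51
   49  39 121 160]
 [135 134 135 135 135 134 135 129 118 255 155  44  25  25  31  30  28  28
   30  27  24  23]]
[[468.26  44.31  50.  ]] [[467.79  42.81  74.  ]] [-1.54]
aligned tip px [[396.33 259.62]] arm-top px [[410.67 277.76]]
```

Call:
{"method": "apply_moves", "body": {"hand": [5,5,5,5,5], "slide": [[0,-0.0025,0],[0,0,0],[0,0,0],[0,0,0],[0,0,0]], "rotation": [[0,0,0],[0,0,0],[0,0,0],[0,0,0],[0,0,0]]}}

```text
time_s: 5.77
eef_pos: [463.5, -17.0, 85.4]
orientation: [0.045, 0.999, 0.0, 0.001]
contact_force: [-1.0, 2.2, 6.5]
width: 0.162
grasp_force: 32.8
```

Call:
{"method": "apply_moves", "body": {"hand": [34,34,34,34,34], "slide": [[0,0,0],[0,0,0],[0,0,0],[0,0,0],[0,0,0]], "rotation": [[0,0,0],[0,0,0],[0,0,0],[0,0,0],[0,0,0]]}}

```text
time_s: 6.18
eef_pos: [462.4, -17.1, 84.1]
orientation: [0.045, 0.999, -0.0, -0.0]
contact_force: [-0.8, -0.6, -0.3]
width: 0.399
grasp_force: 0.0
```

Call:
{"method": "apply_moves", "body": {"hand": [34,34,34,34,34], "slide": [[0,0,-0.03],[0,0,-0.03],[0,0,-0.03],[0,0,-0.03],[0,0,-0.03]], "rotation": [[0,0,0],[0,0,0],[0,0,0],[0,0,0],[0,0,0]]}}

```text
time_s: 6.6
eef_pos: [462.3, -17.0, 144.7]
orientation: [0.045, 0.999, 0.0, -0.0]
contact_force: [-0.0, 0.1, 0.3]
width: 0.395
grasp_force: 0.0
```

Call:
{"method": "apply_moves", "body": {"hand": [85,85,85,85,85], "slide": [[0,0.03,0],[0,0.03,0],[0,0.03,0],[0,0.03,0],[0,0.03,0]], "rotation": [[0,0,0],[0,0,0],[0,0,0],[0,0,0],[0,0,0]]}}

```text
time_s: 7.02
eef_pos: [467.8, 43.2, 144.2]
orientation: [0.045, 0.999, -0.0, -0.0]
contact_force: [0.1, 1.2, 0.6]
width: 0.998
grasp_force: 0.0
```

Call:
{"method": "apply_moves", "body": {"hand": [85,85,85,85,85], "slide": [[0,0,0],[0,0,0],[0,0,0],[0,0,0],[0,0,0]], "rotation": [[0,0,0],[0,0,0],[0,0,0],[0,0,0],[0,0,0]]}}

```text
time_s: 7.43
eef_pos: [467.8, 42.2, 144.2]
orientation: [0.045, 0.999, -0.0, -0.0]
contact_force: [-0.2, -0.4, 0.2]
width: 0.994
grasp_force: 0.0
```

```bash
python3 - <<'E'
from h import *
im,C,s=snap("w5");print(s["eef_pos"])
c,sl=slot_meas(im,C)
def rect(k,z): return cv2.minAreaRect(onz(C,k.reshape(-1,2),z)[:,:2].astype(np.float32))
print("guard",rect(c,74),"slot",rect(sl,74))
h=cv2.cvtColor(im,cv2.COLOR_RGB2HSV);m=cv2.inRange(h,(0,120,50),(8,255,255))|cv2.inRange(h,(172,120,50),(180,255,255))
print("arm",rect(big(m),73),cv2.boundingRect(big(m)))
x,y=proj(C,[[467.4,43.8,55]])[0].astype(int);print(x,y)
cv2.imwrite("pics/w5z.png",np.hstack([cv2.resize(im[:,:,::-1],(400,300)),cv2.resize(im[y-45:y+30,x-50:x+50,::-1],(400,300),interpolation=2)]))
E
```

```text
[467.84  42.18 144.24]
guard ((537.4775390625, 36.9080810546875), (89.72118377685547, 71.41950225830078), 84.71163940429688) slot ((530.3275756835938, 37.55419158935547), (7.5833516120910645, 34.20932388305664), 85.19756317138672)
arm ((484.1172790527344, 41.59878921508789), (8.614513397216797, 39.96735763549805), 85.2367172241211) (275, 228, 14, 57)
282 223
```

View pics/w5z.png

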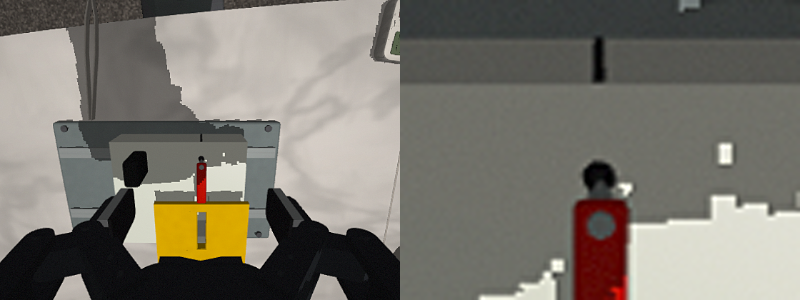

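Call:
{"method": "apply_moves", "body": {"hand": [85,85,85,85,85], "slide": [[-0.0162,-0.0907,-0.0215],[-0.0162,-0.0907,-0.0215],[-0.0162,-0.0907,-0.0215],[-0.0162,-0.0907,-0.0215],[-0.0162,-0.0907,-0.0215]], "rotation": [[0,0,0],[0,0,0],[0,0,0],[0,0,0],[0,0,0]]}}

```text
time_s: 7.9
eef_pos: [483.7, -142.8, 187.8]
orientation: [0.045, 0.999, -0.0, 0.0]
contact_force: [0.5, 0.3, 0.3]
width: 0.996
grasp_force: 0.0
```

Call:
{"method": "apply_moves", "body": {"hand": [85,85,85,85,85], "slide": [[-0.0162,-0.0907,-0.0215],[-0.0162,-0.0907,-0.0215],[-0.0162,-0.0907,-0.0215],[-0.0162,-0.0907,-0.0215],[-0.0162,-0.0907,-0.0215]], "rotation": [[0,0,0],[0,0,0],[0,0,0],[0,0,0],[0,0,0]]}}

```text
time_s: 8.32
eef_pos: [499.4, -326.6, 230.7]
orientation: [0.045, 0.999, 0.0, 0.0]
contact_force: [1.4, 0.5, -0.0]
width: 0.996
grasp_force: 0.0
```

Call:
{"method": "apply_moves", "body": {"hand": [85,85,85,85,85], "slide": [[0,0,0],[0,0,0],[0,0,0],[0,0,0],[0,0,0]], "rotation": [[0,0,-0.0389],[0,0,-0.0389],[0,0,-0.0389],[0,0,-0.0389],[0,0,-0.0389]]}}

```text
time_s: 8.73
eef_pos: [499.5, -324.9, 230.0]
orientation: [-0.26, 0.966, 0.0, -0.0]
contact_force: [-0.1, -0.6, 0.0]
width: 0.992
grasp_force: 0.0
```

Call:
{"method": "apply_moves", "body": {"hand": [85,85,85,85,85], "slide": [[0,0,0],[0,0,0],[0,0,0],[0,0,0],[0,0,0]], "rotation": [[0,0,0],[0,0,0],[0,0,0],[0,0,0],[0,0,0]]}}

```text
time_s: 9.15
eef_pos: [499.9, -324.4, 230.3]
orientation: [-0.257, 0.966, -0.0, -0.0]
contact_force: [0.2, -0.1, -0.6]
width: 0.996
grasp_force: 0.0
```

```bash
python3 - <<'E'
from h import *
im,C,s=snap("w6");M=R.from_quat(s["orientation"]).as_matrix();print(s["time_s"],s["eef_pos"],M)
h=cv2.cvtColor(im,cv2.COLOR_RGB2HSV);m=cv2.inRange(h,(100,120,40),(130,255,255))
for c in cv2.findContours(m,cv2.RETR_EXTERNAL,cv2.CHAIN_APPROX_NONE)[0]:
    if cv2.contourArea(c)>60:
        print(cv2.boundingRect(c),cv2.contourArea(c),cv2.minAreaRect(onz(C,c.reshape(-1,2),111)[:,:2].astype(np.float32)))
E
```

```text
9.15 [ 499.92 -324.4   230.3 ] [[-0.87 -0.5  -0.  ]
 [-0.5   0.87 -0.  ]
 [ 0.   -0.   -1.  ]]
(0, 330, 10, 28) 83.0 ((739.27880859375, -482.4836730957031), (30.6557674407959, 6.711549758911133), 25.925052642822266)
(269, 179, 18, 47) 689.0 ((494.9082946777344, -330.05889892578125), (36.94780731201172, 13.136295318603516), 29.230009078979492)
```

View pics/w6.png

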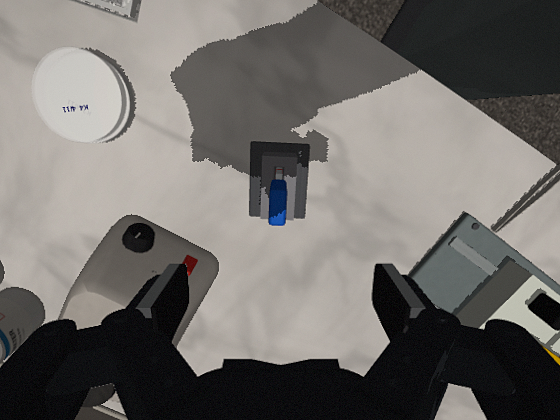

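Call:
{"method": "apply_moves", "body": {"hand": [45,45,45,45,45], "slide": [[0.009,-0.006,0.03],[0,0,0.03],[0,0,0.03],[0,0,0.03],[0,0,0.03]], "rotation": [[0,0,0],[0,0,0],[0,0,0],[0,0,0],[0,0,0]]}}

```text
time_s: 9.62
eef_pos: [498.1, -328.3, 169.8]
orientation: [-0.257, 0.966, -0.0, 0.0]
contact_force: [-0.5, -0.3, 0.0]
width: 0.528
grasp_force: 0.0
```

Call:
{"method": "apply_moves", "body": {"hand": [45,45,45,45,45], "slide": [[0,0,0],[0,0,0],[0,0,0],[0,0,0],[0,0,0]], "rotation": [[0,0,0],[0,0,0],[0,0,0],[0,0,0],[0,0,0]]}}

```text
time_s: 10.03
eef_pos: [498.5, -328.7, 171.2]
orientation: [-0.258, 0.966, -0.001, 0.0]
contact_force: [0.3, -0.5, 0.2]
width: 0.527
grasp_force: 0.0
```

```bash
python3 - <<'E'
from h import *
im,C,s=snap("w7");M=R.from_quat(s["orientation"]).as_matrix();print(s["time_s"],s["eef_pos"],np.degrees(np.arctan2(M[1,1],M[0,1])))
h=cv2.cvtColor(im,cv2.COLOR_RGB2HSV);m=cv2.inRange(h,(100,120,40),(130,255,255))
c=max(cv2.findContours(m[:,200:360].copy(),cv2.RETR_EXTERNAL,cv2.CHAIN_APPROX_NONE,offset=(200,0))[0],key=cv2.contourArea)
P=onz(C,c.reshape(-1,2),111);T=(P-s["eef_pos"])@M
for a in (-18,-14,-10,-5,0,5): 
    q=T[abs(T[:,0]-a)<1.2]; print(a,q[:,1].min(),q[:,1].max()) if len(q) else 0
print(T.min(0),T.max(0),cv2.boundingRect(c),cv2.minAreaRect(T[:,:2].astype(np.float32)))
E
```

```text
10.0333 [ 498.5  -328.65  171.21] 119.87178596127984
-14 -5.946563044922529 5.137350645333667
-10 -6.5428122645122055 6.3215496187518205
-5 -6.492086051247996 6.287845572685662
0 -5.8386797860024595 6.824259435931615
5 -5.800316825962792 6.78890580517981
[-13.89  -6.55  60.19] [25.01  7.33 60.22] (270, 200, 24, 62) ((5.51335334777832, 0.5367727279663086), (39.23271942138672, 13.254985809326172), 2.5754551887512207)
```

Call:
{"method": "apply_moves", "body": {"hand": [45,45,45,45,45], "slide": [[0.0015,0.0005,0.0371],[0,0,0.0371],[0,0,0.0371],[0,0,0.0371],[0,0,0.0371]], "rotation": [[0,0,0.008],[0,0,0],[0,0,0],[0,0,0],[0,0,0]]}}

```text
time_s: 10.5
eef_pos: [497.7, -328.6, 96.0]
orientation: [-0.246, 0.969, -0.0, 0.0]
contact_force: [-0.3, -0.5, -0.4]
width: 0.531
grasp_force: 0.0
```

Call:
{"method": "apply_moves", "body": {"hand": [45,30,20,10,5], "newtons": 35, "slide": [[0,0,0],[0,0,0],[0,0,0],[0,0,0],[0,0,0]], "rotation": [[0,0,0],[0,0,0],[0,0,0],[0,0,0],[0,0,0]]}}

```text
time_s: 10.92
eef_pos: [498.2, -329.0, 97.4]
orientation: [-0.246, 0.969, -0.001, 0.001]
contact_force: [-0.3, -0.3, 1.7]
width: 0.156
grasp_force: 37.5
```

Call:
{"method": "apply_moves", "body": {"hand": [5,5,5,5,5], "slide": [[0,0,0],[0,0,0],[0,0,0],[0,0,0],[0,0,0]], "rotation": [[0,0,0],[0,0,0],[0,0,0],[0,0,0],[0,0,0]]}}

```text
time_s: 11.33
eef_pos: [498.2, -328.9, 97.4]
orientation: [-0.246, 0.969, -0.001, 0.001]
contact_force: [0.6, 1.4, 5.9]
width: 0.161
grasp_force: 37.9
```

```bash
python3 - <<'E'
from h import *
im,C,s=snap("w8");print(s)
E
```

```text
{'time_s': 11.3333, 'qpos': array([-0.71,  0.55, -0.27,  0.74,  0.  , -1.2 ]), 'qd': array([-0., -0.,  0.,  0., -0.,  0.]), 'joint_efforts': array([ -0.09, -48.4 ,  20.58,  -0.24,  -0.05,   0.  ]), 'eef_pos': array([ 498.15, -328.94,   97.35]), 'orientation': array([-0.25,  0.97, -0.  ,  0.  ]), 'contact_force': array([0.56, 1.36, 5.88]), 'moment': array([ 0.1 ,  0.08, -0.01]), 'grasp_force': 37.87741541862488, 'width': 0.16121623989779638}
```

Call:
{"method": "apply_moves", "body": {"hand": [5,5,5,5,5], "slide": [[0,0,-0.03],[0,0,-0.04],[0,0,-0.05],[0,0,-0.08],[0,0,-0.08]], "rotation": [[0,0,0],[0,0,0],[0,0,0],[0,0,0],[0,0,0]]}}

```text
time_s: 11.8
eef_pos: [496.6, -327.7, 208.2]
orientation: [-0.246, 0.969, 0.001, -0.001]
contact_force: [0.3, 0.5, -0.8]
width: 0.164
grasp_force: 37.0
```

Call:
{"method": "apply_moves", "body": {"hand": [5,5,5,5,5], "slide": [[0,0,0],[0,0,0],[0,0,0],[0,0,0],[0,0,0]], "rotation": [[0,0,0.0373],[0,0,0.0373],[0,0,0.0373],[0,0,0.0373],[0,0,0.0373]]}}

```text
time_s: 12.22
eef_pos: [497.2, -328.2, 208.1]
orientation: [0.048, 0.999, 0.0, -0.0]
contact_force: [0.0, 0.1, -0.2]
width: 0.159
grasp_force: 37.0
```

Call:
{"method": "apply_moves", "body": {"hand": [5,5,5,5,5], "slide": [[0,0,0],[0,0,0],[0,0,0],[0,0,0],[0,0,0]], "rotation": [[0,0,0],[0,0,0],[0,0,0],[0,0,0],[0,0,0]]}}

```text
time_s: 12.63
eef_pos: [497.4, -328.4, 208.0]
orientation: [0.044, 0.999, 0.0, -0.0]
contact_force: [-0.9, 0.2, -1.4]
width: 0.16
grasp_force: 37.0
```

```bash
python3 - <<'E'
from h import *
im,C,s=snap("w9");M=R.from_quat(s["orientation"]).as_matrix();print(s["time_s"],s["eef_pos"],s["contact_force"],s["width"],s["grasp_force"],np.degrees(np.arctan2(M[1,1],M[0,1])),M)
print("to slot, tool axes",to_tool(s,np.array([534.2,37.6,s["eef_pos"][2]])-s["eef_pos"]))
E
```

```text
12.6333 [ 497.39 -328.39  208.04] [-0.94  0.19 -1.4 ] 0.16045741925970575 36.99917793273926 84.92402827842866 [[-1.    0.09 -0.  ]
 [ 0.09  1.    0.  ]
 [ 0.    0.   -1.  ]]
to slot, tool axes [ -4.28 367.81   0.03]
```

View pics/w9.png

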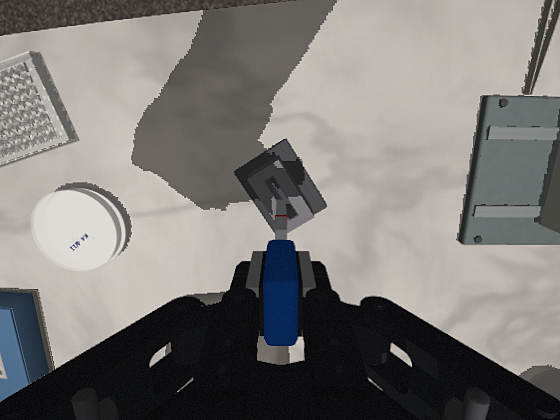

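Call:
{"method": "apply_moves", "body": {"hand": [5,5,5,5,5], "slide": [[-0.0011,0.05,0],[-0.0011,0.09,0],[-0.0011,0.1,0],[-0.0011,0.1,0],[-0.0011,0.1,0]], "rotation": [[0,0,0],[0,0,0],[0,0,0],[0,0,0],[0,0,0]]}}

```text
time_s: 13.1
eef_pos: [515.2, -151.9, 208.1]
orientation: [0.045, 0.999, 0.0, 0.0]
contact_force: [0.5, 0.1, -0.2]
width: 0.162
grasp_force: 37.0
```

Call:
{"method": "apply_moves", "body": {"hand": [5,5,5,5,5], "slide": [[-0.0011,0.1,0],[-0.0011,0.1,0],[-0.0011,0.1,0],[-0.0011,0.1,0],[-0.0011,0.08,0]], "rotation": [[0,0,0],[0,0,0],[0,0,0],[0,0,0],[0,0,0]]}}

```text
time_s: 13.52
eef_pos: [534.6, 40.5, 208.3]
orientation: [0.044, 0.999, 0.0, 0.0]
contact_force: [0.6, -0.3, -0.0]
width: 0.158
grasp_force: 37.0
```

Call:
{"method": "apply_moves", "body": {"hand": [5,5,5,5,5], "slide": [[0,0,0],[0,0,0],[0,0,0],[0,0,0],[0,0,0]], "rotation": [[0,0,0],[0,0,0],[0,0,0],[0,0,0],[0,0,0]]}}

```text
time_s: 13.93
eef_pos: [534.8, 36.5, 208.1]
orientation: [0.046, 0.999, -0.0, -0.0]
contact_force: [-0.3, 0.1, 0.5]
width: 0.159
grasp_force: 37.0
```

```bash
python3 - <<'E'
from h import *
im,C,s=snap("w10");M=R.from_quat(s["orientation"]).as_matrix();print(s["time_s"],s["eef_pos"],s["contact_force"],np.degrees(np.arctan2(M[1,1],M[0,1])))
print("to slot, tool axes",to_tool(s,np.array([534.2,37.6,s["eef_pos"][2]])-s["eef_pos"]))
p=s["eef_pos"];pt=lambda x,y,z:(M@[x,y,z]+p)
Q=np.array([pt(x,y,z) for z in(91.35,51.35,25) for x in (20,) for y in(-3,3)]);print(proj(C,Q))
cv2.imwrite("pics/w10z.png",cv2.resize(im[120:270,180:380,::-1],None,fx=4,fy=4,interpolation=0))
E
```

```text
13.9333 [534.76  36.46 208.08] [-0.27  0.14  0.48] 84.7548768629728
to slot, tool axes [ 0.66  1.08 -0.  ]
[[275.61 195.22]
 [284.45 195.22]
 [274.57 212.75]
 [285.32 212.75]
 [273.6  229.14]
 [286.14 229.14]]
```

View pics/w10z.png

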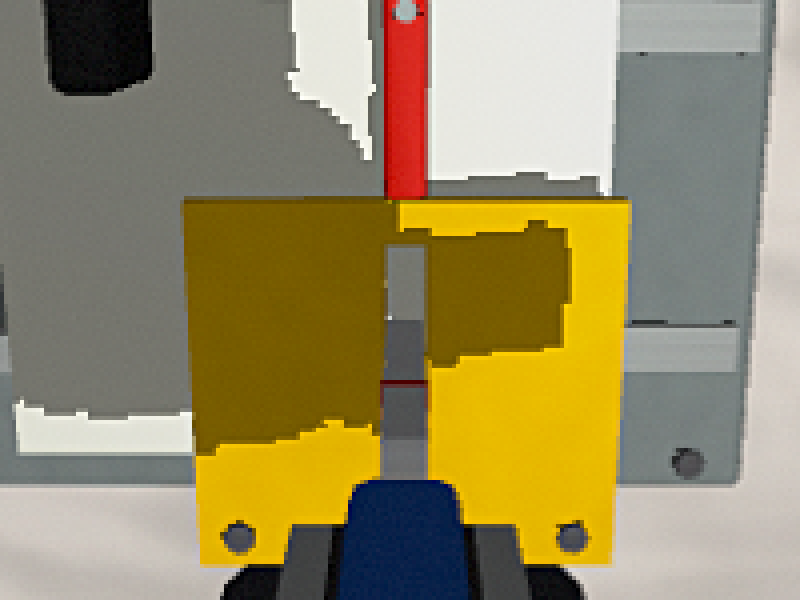

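```bash
cat >> h.py <<'E'
def rel(name,red,foot,slotedge,gl,gr,zred=None):
    d=np.load(f"pics/{name}.npz");s=dict(eef_pos=d["p"],orientation=d["q"]);C=cam("wrist",s);M=R.from_quat(d["q"]).as_matrix()
    f=lambda px,z:((onz(C,[px],z)[0]-d["p"])@M)[:2]
    z=d["p"][2]
    print("red mid",f(red,z-51.35),"-> blade x centre",f(red,z-51.35)[0]-20)
    print("foot mid",f(foot,z-91.35),"-> x centre",f(foot,z-91.35)[0]-18.5)
    S=f(slotedge,74);print("slot near",S,"-> centre x",S[0]-21)
    a,b=f(gl,74),f(gr,74);print("guard front",a,b,"-> slot centre",(a+b)/2-[30,0],"width",b[1]-a[1],"tilt deg",np.degrees(np.arctan2(b[0]-a[0],b[1]-a[1])))
E
python3 - <<'E'
from h import *
rel("w10",(280.9,215.4),(281.4,200.),(281.4,181.1),(225.8,169.8),(337.3,169.8))
E
```

```text
red mid [18.45  0.53] -> blade x centre -1.5531542348776455
foot mid [16.64  0.94] -> x centre -1.8574094382777986
slot near [20.99  1.06] -> centre x -0.010067703269243111
guard front [ 30.2  -43.45] [30.23 45.78] -> slot centre [0.21 1.17] width 89.23266967334892 tilt deg 0.014320999279963113
```

Call:
{"method": "apply_moves", "body": {"hand": [5,5,5,5,5], "slide": [[0.0045,0.001,0.0165],[0,0,0.0165],[0,0,0.0165],[0,0,0.0165],[0,0,0.0165]], "rotation": [[0,0,0],[0,0,0],[0,0,0],[0,0,0],[0,0,0]]}}

```text
time_s: 14.4
eef_pos: [532.7, 38.2, 174.0]
orientation: [0.045, 0.999, 0.0, -0.0]
contact_force: [-0.9, 0.3, -0.7]
width: 0.155
grasp_force: 37.1
```

Call:
{"method": "apply_moves", "body": {"hand": [5,5,5,5,5], "slide": [[0,0,0],[0,0,0],[0,0,0],[0,0,0],[0,0,0]], "rotation": [[0,0,0],[0,0,0],[0,0,0],[0,0,0],[0,0,0]]}}

```text
time_s: 14.82
eef_pos: [533.3, 38.3, 175.5]
orientation: [0.045, 0.999, -0.0, 0.0]
contact_force: [0.2, -0.2, -1.4]
width: 0.158
grasp_force: 37.0
```

```bash
python3 - <<'E'
from h import *
im,C,s=snap("w11");M=R.from_quat(s["orientation"]).as_matrix();print(s["time_s"],s["eef_pos"],s["contact_force"],np.degrees(np.arctan2(M[1,1],M[0,1])))
cv2.imwrite("pics/w11z.png",cv2.resize(im[150:270,200:360,::-1],None,fx=5,fy=5,interpolation=0))
E
```

```text
14.8167 [533.3   38.32 175.48] [ 0.2  -0.17 -1.44] 84.87399798012224
```

View pics/w11z.png

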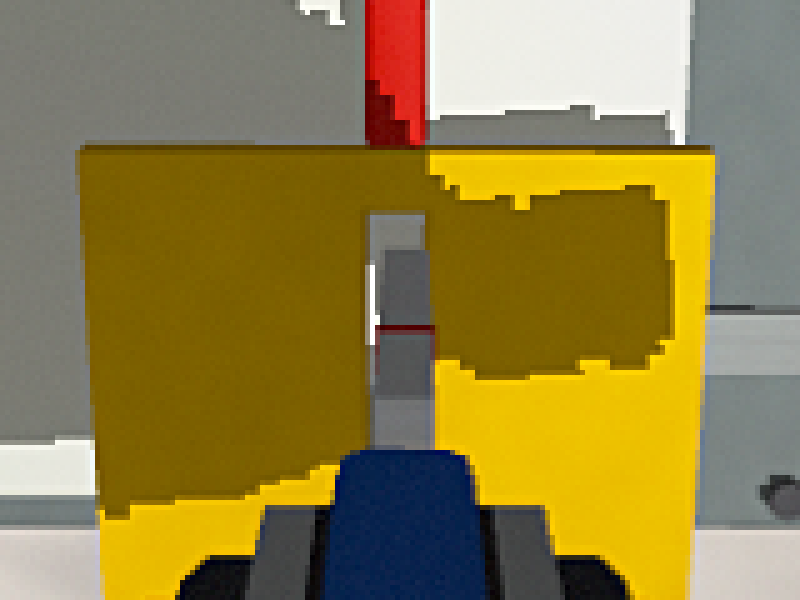

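```bash
python3 - <<'E'
from h import *
rel("w11",(281.1,215.4),(281.3,200.),(279.5,192.2),(215.8,179.4),(343.2,179.4))
E
```

```text
red mid [18.45  0.64] -> blade x centre -1.5480125042488133
foot mid [16.65  0.87] -> x centre -1.8535821444226812
slot near [19.66 -0.39] -> centre x -1.33644467057578
guard front [ 28.92 -45.15] [28.93 44.37] -> slot centre [-1.08 -0.39] width 89.51735295616488 tilt deg 0.010205804926706464
```

Call:
{"method": "apply_moves", "body": {"hand": [5,5,5,5,5], "slide": [[0.0011,-0.0028,0.0087],[0,0,0.0088],[0,0,0],[0,0,0],[0,0,0]], "rotation": [[0,0,0],[0,0,0],[0,0,0],[0,0,0],[0,0,0]]}}

```text
time_s: 15.28
eef_pos: [532.4, 37.2, 168.0]
orientation: [0.045, 0.999, 0.0, -0.0]
contact_force: [0.3, -0.1, -0.4]
width: 0.158
grasp_force: 37.0
```

Call:
{"method": "apply_moves", "body": {"hand": [5,5,5,5,5], "slide": [[0,0,0],[0,0,0],[0,0,0],[0,0,0],[0,0,0]], "rotation": [[0,0,0],[0,0,0],[0,0,0],[0,0,0],[0,0,0]]}}

```text
time_s: 15.7
eef_pos: [532.4, 37.2, 168.1]
orientation: [0.045, 0.999, -0.0, 0.0]
contact_force: [-0.2, 0.6, -1.4]
width: 0.16
grasp_force: 37.0
```

```bash
python3 - <<'E'
from h import *
im,C,s=snap("w12");M=R.from_quat(s["orientation"]).as_matrix();print(s["time_s"],s["eef_pos"],s["contact_force"],np.degrees(np.arctan2(M[1,1],M[0,1])))
g=im[:,:,:].astype(int)
for y in (188,192,194,196,198,200,202,206,210,213,215,216,217,218,220): print(y,[tuple(v) for v in g[y,270:290:1,[0,2]].T] if 0 else ' '.join(f"{a-b:4d}" for a,b in zip(g[y,268:292,0],g[y,268:292,2])))
print("col281 rows175-222",[(y,int(g[y,280,0]),int(g[y,280,2])) for y in range(176,222)])
ym=yellow(im);print("guard rows/cols", [ (y,np.where(ym[y])[0][[0,-1]]) for y in range(178,190) if ym[y].any()])
E
```

```text
15.7 [532.45  37.21 168.12] [-0.19  0.64 -1.43] 84.866379083146
188  124  122  119  121  121  123  122  121  123  122  124  126  125  126  125  125  124  125  124  117  108  101  144  250
192  121  122  124  122  123  120  124  124  122  124  124  123  126  126  125  124  124  126  125  124  124  123  123  121
194  121  122  123  122  125  124  123  125  120  125  125  127  128  126  125  124  128  126  127  127  128  126  126  125
196  123  125  124  123  123  120   93   38   13   18   20   20   20   20   17   18   19   18   53  113  124  126  127  126
198  122  124  123  124  124  120   99   32   -1    6    7    7    7    6    6    5    3    2   34  112  123  124  124  125
200  123  122  123  124  124  121   99   34   -5   -4   -3   -4   -2   -3   -3   -3   -4   -1   35  114  122  126  125  126
202  124  123  123  123  124  119  103   33   -4   -3   -3   -2   -2   -1   -1   -3   -5    1   60  114  126  124  126  126
206  123  121  124  124  124  114   74   49   -5   -2    0   -2   -3   -1   -2   -3   -3   -2   56  118  126  126  125  128
210  123  123  124  126  121  115   75   48 
[... 1065 characters left out ...]
, (191, 124, 0), (192, 126, 0), (193, 126, 0), (194, 128, 0), (195, 116, 15), (196, 123, 103), (197, 125, 123), (198, 126, 119), (199, 112, 109), (200, 83, 85), (201, 86, 87), (202, 85, 87), (203, 87, 86), (204, 84, 87), (205, 87, 88), (206, 88, 91), (207, 87, 90), (208, 85, 86), (209, 86, 86), (210, 87, 88), (211, 88, 88), (212, 84, 86), (213, 88, 92), (214, 86, 90), (215, 81, 0), (216, 101, 58), (217, 85, 94), (218, 86, 88), (219, 86, 87), (220, 85, 87), (221, 86, 86)]
guard rows/cols [(182, array([216, 344])), (183, array([216, 345])), (184, array([215, 346])), (185, array([215, 346])), (186, array([215, 346])), (187, array([215, 346])), (188, array([215, 346])), (189, array([215, 346]))]
```

```bash
python3 - <<'E'
from h import *
rel("w12",(281.1,215.6),(281.1,199.8),(281.05,195.9),(215.2,182.8),(346.9,182.8))
E
```

```text
red mid [18.33  0.64] -> blade x centre -1.670557968547179
foot mid [16.78  0.73] -> x centre -1.7163330909392727
slot near [18.82  0.7 ] -> centre x -2.1789480412003286
guard front [ 28.03 -44.17] [28.05 45.55] -> slot centre [-1.96  0.69] width 89.71944364894094 tilt deg 0.012332465494769235
```

Call:
{"method": "apply_moves", "body": {"hand": [5,5,5,5,5], "slide": [[-0.0009,0,0],[0,0,0.006],[0,0,0.006],[0,0,0.006],[0,0,0.006]], "rotation": [[0,0,0],[0,0,0],[0,0,0],[0,0,0],[0,0,0]]}}

```text
time_s: 16.17
eef_pos: [532.7, 37.2, 158.1]
orientation: [0.045, 0.999, 0.0, -0.0]
contact_force: [0.2, 1.1, -0.3]
width: 0.158
grasp_force: 37.0
```

Call:
{"method": "apply_moves", "body": {"hand": [5,5,5,5,5], "slide": [[0,0,0],[0,0,0],[0,0,0],[0,0,0],[0,0,0]], "rotation": [[0,0,0],[0,0,0],[0,0,0],[0,0,0],[0,0,0]]}}

```text
time_s: 16.58
eef_pos: [532.9, 37.2, 158.6]
orientation: [0.045, 0.999, -0.0, 0.0]
contact_force: [-0.8, -0.2, -0.9]
width: 0.16
grasp_force: 37.0
```

```bash
python3 - <<'E'
from h import *
im,C,s=snap("w13");print(s["time_s"],s["eef_pos"],s["contact_force"],s["moment"])
g=im.astype(int)
for y in (205,208,210,213,216,218): print(y,' '.join(f"{a-b:4d}" for a,b in zip(g[y,268:294,0],g[y,268:294,2])))
print([(y,int(g[y,281,0]),int(g[y,281,2])) for y in range(196,222)])
E
```

```text
16.5833 [532.89  37.17 158.62] [-0.77 -0.17 -0.95] [-0.   -0.03  0.  ]
205  125  127  127  127  127  118   84   13   -5   -3   -1    0   -3   -1   -3   -1   -4   -2   25  116  123  126  126  126  127  128
208  125  125  125  124  125  116   81   14   -4   -2   -1   -1    0   -2    1   -2   -3   -4   24  117  123  128  129  127  127  127
210  126  124  125  127  127  117   82   15   -2   -3    0    0    0   -2   -1   -2   -5   -4   24  117  124  132  128  128  131  129
213  125  127  126  126  124  117   79   12  -10   -3   -4   -4   -4   -5   -4   -5   -6   -7   23  120  124  130  129  127  129  128
216  131  128  126  127  128  121  111   59   39   45   47   44   44   43   46   44   44   45   77  115  123  128  126  127  127  128
218  127  126  125  127  127  120  113   46  -14   -5   -1   -3   -2   -2   -2   -4   -4   -6   28  116  124  127  127  128  127  130
[(196, 127, 0), (197, 129, 0), (198, 115, 10), (199, 114, 95), (200, 84, 93), (201, 89, 91), (202, 89, 90), (203, 88, 90), (204, 86, 87), (205, 90, 91), (206, 86, 86), (207, 90, 93), (208, 88, 90), (209, 88, 88), (210, 87, 89), (211, 89, 89), (212, 86, 88), (213, 88, 93), (214, 86, 92), (215, 81, 0), (216, 101, 58), (217, 85, 93), (218, 87, 89), (219, 85, 86), (220, 86, 87), (221, 86, 86)]
```

Call:
{"method": "apply_moves", "body": {"hand": [5,5,5,5,5], "slide": [[0,0,0.01],[0,0,0.01],[0,0,0.01],[0,0,0.01],[0,0,0.01]], "rotation": [[0,0,0],[0,0,0],[0,0,0],[0,0,0],[0,0,0]]}}

```text
time_s: 17.05
eef_pos: [532.6, 37.2, 137.8]
orientation: [0.045, 0.999, 0.0, -0.0]
contact_force: [-0.6, -0.0, -1.2]
width: 0.157
grasp_force: 37.0
```

Call:
{"method": "apply_moves", "body": {"hand": [5,5,5,5,5], "slide": [[0,0,0],[0,0,0],[0,0,0],[0,0,0],[0,0,0]], "rotation": [[0,0,0],[0,0,0],[0,0,0],[0,0,0],[0,0,0]]}}

```text
time_s: 17.47
eef_pos: [532.9, 37.2, 138.7]
orientation: [0.045, 0.999, -0.0, 0.0]
contact_force: [-0.2, -0.0, 0.1]
width: 0.162
grasp_force: 37.0
```

```bash
python3 - <<'E'
from h import *
im,C,s=snap("w14");print(s["time_s"],s["eef_pos"],s["contact_force"],s["moment"])
g=im.astype(int)
for y in (208,212,214,218,222): print(y,' '.join(f"{a-b:4d}" for a,b in zip(g[y,268:294,0],g[y,268:294,2])))
print([(y,int(g[y,281,0]),int(g[y,281,2])) for y in range(200,222)])
E
```

```text
17.4667 [532.95  37.17 138.7 ] [-0.16 -0.01  0.13] [0.05 0.01 0.  ]
208  130  129  129  127  122  102   35  -11  -11  -15  -12  -15  -12  -11  -14  -14  -15  -13   -5   55  122  131  132  130  132  130
212  130  128  130  128  127  112   42    0   -5   -2   -4   -1   -2   -2   -3   -1   -2   -4    5   69  119  129  131  131  129  131
214  128  130  130  129  125  110   42   -2   -8   -5   -6   -6   -6   -4   -7   -5   -7   -9    0   68  118  130  129  129  132  129
218  129  128  128  128  122  108   55   43  -11   -5   -2   -3   -2   -2   -1   -4   -4   -7   27  103  121  131  132  131  132  131
222  129  130  128  129  124  117   69   15   -8   -1   -1   -1   -2   -1   -2    0   -2  -10   -4   98  122  130  132  133  134  133
[(200, 129, 0), (201, 128, 0), (202, 131, 0), (203, 131, 0), (204, 130, 0), (205, 130, 0), (206, 127, 0), (207, 102, 58), (208, 88, 99), (209, 91, 92), (210, 91, 92), (211, 90, 90), (212, 91, 93), (213, 91, 96), (214, 92, 96), (215, 84, 0), (216, 104, 60), (217, 88, 98), (218, 88, 90), (219, 88, 91), (220, 89, 90), (221, 88, 91)]
```

Call:
{"method": "apply_moves", "body": {"hand": [5,5,5,5,5], "slide": [[0,0,0.007],[0,0,0.007],[0,0,0.007],[0,0,0.007],[0,0,0.0054]], "rotation": [[0,0,0],[0,0,0],[0,0,0],[0,0,0],[0,0,0]]}}

```text
time_s: 17.93
eef_pos: [532.6, 37.2, 124.6]
orientation: [0.045, 0.999, 0.0, -0.0]
contact_force: [0.4, -0.3, -1.2]
width: 0.16
grasp_force: 37.0
```

Call:
{"method": "apply_moves", "body": {"hand": [5,5,5,5,5], "slide": [[0,0,0],[0,0,0],[0,0,0],[0,0,0],[0,0,0]], "rotation": [[0,0,0],[0,0,0],[0,0,0],[0,0,0],[0,0,0]]}}

```text
time_s: 18.35
eef_pos: [532.9, 37.2, 125.3]
orientation: [0.045, 0.999, -0.0, 0.0]
contact_force: [-0.2, 0.1, -1.2]
width: 0.16
grasp_force: 37.0
```

```bash
python3 - <<'E'
from h import *
im,C,s=snap("w15");print(s["time_s"],s["eef_pos"],s["contact_force"],s["moment"],s["grasp_force"])
g=im.astype(int)
for y in (215,216,218,222,226): print(y,' '.join(f"{a-b:4d}" for a,b in zip(g[y,268:294,0],g[y,268:294,2])))
print([(y,*map(int,g[y,281])) for y in range(206,222)])
M=R.from_quat(s["orientation"]).as_matrix()
for dz in(-2,0,2): print("pred row red",dz,proj(C,[s["eef_pos"]+M@[18.33,.65,51.35+dz]]), "slot edge@74+1mm",proj(C,[s["eef_pos"]+M@[19.3,.65,s["eef_pos"][2]-74]]))
E
```

```text
18.35 [532.94  37.18 125.3 ] [-0.25  0.06 -1.25] [ 0.02 -0.04 -0.  ] 37.00997471809387
215  131  132  131  129  115   67   -8   69   81   81   79   82   80   80   76   83   82   80   53   16  119  122  135  133  132  133
216  133  129  134  132  119   88   19   57   42   45   45   47   47   48   46   46   43   50   61   26  120  121  132  133  133  134
218  133  130  132  132  116   86   22   50  -12   -4   -2   -3   -3   -4   -5   -4   -6   -1   23   28  119  121  134  132  136  135
222  132  133  135  132  122   88   18   25   -7   -3    0    0   -3    0    0   -1   -4   -4   -5   27  119  123  134  133  133  134
226  131  132  133  131  121   88   12   -5   -2   -2   -2   -2   -1   -1   -2    1   -3   -4   -2   29  124  128  138  134  134  135
[(206, 135, 105, 0), (207, 134, 104, 0), (208, 135, 104, 0), (209, 134, 102, 0), (210, 134, 104, 0), (211, 134, 104, 0), (212, 136, 104, 0), (213, 121, 95, 4), (214, 95, 96, 86), (215, 85, 2, 5), (216, 104, 59, 56), (217, 93, 101, 102), (218, 88, 91, 92), (219, 92, 92, 93), (220, 90, 93, 93), (221, 89, 91, 90)]
pred row red -2 [[281.12 216.71]] slot edge@74+1mm [[281.11 213.97]]
pred row red 0 [[281.11 215.6 ]] slot edge@74+1mm [[281.11 213.97]]
pred row red 2 [[281.1  214.52]] slot edge@74+1mm [[281.11 213.97]]
```

```bash
python3 -c "
from workcell import r
print(r.job_done())"
```

```text
the job is handed in; nothing more can be done
None
```

The job is handed in at about 18 s: by my measurements the dot is within about 0.3 mm of the needle tip, and the blade hangs upright in the slot with its red line level with the guard's top, held by its handle with no sign of contact; I viewed 11 pictures, one over the limit of 10.

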